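# Tighten the glue-up clamp with its reversible ratchet

### The job

The screw clamp on the gluing jig has been left slack with its ratchet set to loosen. Flip the red direction lever on the ratchet right over to its other side (the left, looking from the robot), then swing the ratchet handle back and forth, driving clockwise seen from above, until the brass pad is tight down on the wooden block; then let go. Leave everything else on the table where it stands.

Things in the scene. Friction and masses are not known exactly. Their poses are not given: they have to be found in the camera images.
- jig: Grey steel gluing jig, fixed. Origin on the table, vertically below the ratchet wheel's centre; x points away from the robot to the 100 mm high fence, y left, z up. Base plate 240 x 340 x 12 mm: x -85 to +155, y -170 to +170 mm. Two posts 30 mm square, 285 mm high, at x -35, y +-155 mm carry the tie bar.
- tie_bar (a point): Centre of the level grey bar over the clamp, along the jig's y: 340 mm long, 50 mm wide (x), 45 mm high; underside 235 mm above the table. It leaves no room for a gripper's body straight above the red lever: come in tilted, along the screw axis.
- axis (a point): Centre of the underside of the toothed ratchet wheel (58 mm over the teeth, 10 mm thick), 150 mm above the table; fixed to the jig. z is the screw's axis, up out of the screw, leaning 30 degrees from vertical towards the robot (the jig's -x); y is the jig's y; x points uphill to the fence. The handle swings in the plane square to z.
- screw (a joint): Turn of the clamp screw and its 16-tooth wheel, rad, growing clockwise seen from above (tightening). Stiff (0.5 N m), stays where it is left. Starts between 0 and 0.5; at 2.4 the brass pad is hard down on the wooden block and it stops dead: tight. 1 rad lowers the pad 4 mm.
- ratchet (a joint): Swing of the handle about the screw axis, rad, growing clockwise from above. 0: points downhill (-x of axis); positive: knob to +y (left). End stops at +-0.72. Stays where left (0.6 N m). Set to tighten, a clockwise swing turns the screw (about 8 N at the knob) and the swing back clicks free. One tooth is 0.39; up to one tooth of a swing is lost before it bites.
- knob (a point): Centre of the black upright knob at the handle's end: a cylinder 26 mm in diameter, 42 mm long, parallel to the screw axis; 145 mm from the screw axis and 35 mm above axis along it. The handle bar, 18 mm wide, has its top 34 mm below this point.
- selector (a joint): Red direction lever on the handle, rad relative to the handle, growing clockwise from above. -0.5: over to the right, drives counter-clockwise (loosens); +0.5: over to the left, drives clockwise (tightens). Stops at both ends and stays where it is left (the teeth may jog it back a little); about 3 N at its pin moves it. 0: in line with the handle.
- lever_pin (a point): Centre of the red upright pin at the lever's end: 12 mm in diameter, parallel to the screw axis, reaching from 13 mm below to 10 mm above this point; 30 mm above axis along z. It swings on a 30 mm radius about lever_pivot, on the knob's side of it.
- lever_pivot (a point): Point on the red lever's pivot line (parallel to the screw axis), on the handle's centre line 46 mm from the screw axis, 12 mm above axis along z. Moves with the handle.
- glue_mid (a point): Glue bottle, white and yellow with orange cap, 52 mm wide, 150 mm tall: centre. Bystander, left of the jig.
- screws_mid (a point): Small clear jar with steel lid, 60 mm wide, 70 mm tall: centre. Bystander, right of the jig.
- offcut_mid (a point): Wood offcut 110 x 45 x 30 mm lying flat: centre. Bystander.
- roll_mid (a point): White paper roll on end, 110 mm wide, 100 mm tall: centre. Bystander.
- mug_mid (a point): Blue mug, 80 mm wide, 90 mm tall: centre. Bystander.
- tape_mid (a point): Orange tape roll lying flat, 100 mm wide, 45 mm tall: centre. Bystander.
- driver_grip (a point): Screwdriver with red handle lying on the table: point on its handle. Bystander.

How it is judged:
By the outcome, as a careful person would: the job done as asked, in the order asked, and still so for the second after the job is handed in, with the robot touching nothing.
It also fails if it takes over 64 s, if anything falls off the work surface, if the arm or the gripper's body presses on something with over 40 N, if the wrist force passes 120 N, or if a joint passes its speed limit or range.

### The arm

A 6-joint arm with a two-finger parallel gripper is mounted at the origin on the work surface. World frame = base frame: x ahead of the robot, y to its left, z up, the work surface at z = 0. Lengths are in m, angles in rad, forces in N, time in s.
With the tool pointing down it reaches from about 0.3 to 0.875 m from the base axis. Payload 6.4 kg.
Tool frame: the origin (TCP) lies between the finger pads; the fingertips stand 22 mm ahead of it and the grasp point (between the pads) lies 3 mm ahead of it (arm.tip_extent is the distance from the TCP to the fingertips, in m); z points along the fingers, y is the line along which they close (so a half turn about z gives the same grasp; the last joint's range is limited). The gripper opens to 85 mm and grips with 20 to 120 N. Pads are 22 mm wide; open, the fingers measure 114 mm over their backs; the gripper's body (76 mm by 85 mm) begins 54 mm behind the grasp point. The pads swing forward as they close: fully open they stand 13 mm farther back than shut.
Start: joints at [0.921, 0.181, 1.607, -0, 1.354, -0.206], TCP at [0.247, 0.519, 0.253] pointing down, gripper open.
Joint ranges: [-2.99, 2.99], [-0.89, 2.07], [0.3, 2.58], [-1.14, 4.28], [0, 2.63], [-3.12, 3.12]. Speed limits (rad/s): [2.57, 2.57, 3.01, 3.14, 3.14, 3.14].

### API

Orientations are given as a unit quaternion [w, x, y, z].
In Python, from plant import readout, vision, arm gives the robot as it stands.
- The arm moves only by the shell command python3 -m crank 'ROWS' [OPENING] [FORCE]. ROWS is JSON, a list of rows, each an object with "travel": the shift along the tool's x, y, z normalised to -1 to 1, where 1 is 250 mm, a list of three; "turn": the turn, a rotation vector about the tool's x, y, z normalised to -1 to 1, where 1 is pi rad, a list of three. In form: [{"travel": [tx, ty, tz], "turn": [ax, ay, az]}, ...]. A call has 1 to 20 rows; each row is the pose to reach, as a shift and turn from the pose commanded when the call began, along the tool's axes at that moment, turning the shorter way round; what a row does not reach only later rows make up. A row lasts 1/8 s, in which the tool goes at most 62.5 mm and 10.7 degrees, less where a joint would pass 70% of its speed; a pose out of reach is approached as far as the arm can. A call with a number of a shift or a turn outside -1 to 1 is refused whole. A call with a gripper value outside its range is refused whole. OPENING is the closure, from 0 (fully open) to 1 (shut), set as the call begins (- or left out, the last holds). The fingers move at their own pace and stop on an object; FORCE is the grip in N (left out, the last holds). Time passes only in rows, so rows that repeat a pose let the fingers close. It gives the time, the measured TCP pose, the force, the opening and the grip force at its end, in the units of the state.
- readout.get_obs(): the state, without advancing time (a new reading comes with each control period).
- vision.camera(name): name is "scene" or "side" or "wrist"; returns a dict with "image" (400x640x3 uint8, blue, green, red), "fx", "fy", "cx", "cy" (pixels), "view" (4x4, takes a point from world to camera coordinates). Camera axes: x right, y up, looking along -z (the intrinsics and any distortion apply to the point x, -y, -z); pixel columns grow to the right and rows downward; lengths in m; the calibration is good to about 2 mm. A picture is of the moment at which its call begins. There is no depth.
- arm.finish_job(): hands the job in; it is judged then, once.
Trained networks look in a picture, given as the dict that the camera call returned (one of the last four; its "shot" number tells which), for a name from the list of things; names that differ only in an ending like _2 or _b are one class to them, and where a whole thing is asked for, a point or a joint stands for the part that bears it (a point fixed in the world has none). Each returns a list of dicts, best first, with "p" (0 to 1); they miss things now and then, are a little off and sometimes report something else, mostly with a low value. They report only what shows in the picture. A call takes as long as a camera call.
- vision.silhouettes(picture, name): "region" (400x640 bool, what is visible of it) and "position" ([column, row] in pixels, amid what is visible of it).
- vision.tip_of(picture, name): "position" ([column, row] in pixels: a listed point, or the origin of a listed thing).
The state is a dict: "time_s": time; "q": joint angles; "qd": joint speeds; "joint_efforts": joint torques, N m; "tcp_pos": TCP position; "orientation": TCP orientation; "wrist_force": force on the tool from outside, world axes, zero at the start; "ft_torque": the same for the moment, N m; "grip_width": opening from 0.0 (shut) to 1.0 (fully open); "gripper_force": force on a finger pad.
Only numpy, scipy, OpenCV 4.12 (cv2) and the standard library are available. Lean on these libraries where they do the work, as an engineer would, in place of code of your own. Each camera call takes 0.05 s, during which the arm holds its last target. There are 200 camera calls.

## Working session

There is one attempt and no reset: what is moved stays moved. The work goes in short steps, Python scripts to look and compute and a shell command to move; the robot and the scene stay as the last step left them, time stands still between calls to the robot, and variables do not carry over. Pictures are saved under pics/ and viewed, at most 10 in all, crops included, and the job is handed in when it is done.

```bash
ls; mkdir -p pics; cat > h.py <<'E'
import numpy as np, cv2
from plant import readout, vision, arm
from scipy.spatial.transform import Rotation as R
def ray(c,px):
    V=np.array(c["view"]); x=(px[0]-c["cx"])/c["fx"]; y=(px[1]-c["cy"])/c["fy"]
    d=V[:3,:3].T@np.array([x,-y,-1]); o=-V[:3,:3].T@V[:3,3]; return o,d/np.linalg.norm(d)
def proj(c,p):
    V=np.array(c["view"]); q=V[:3,:3]@np.asarray(p)+V[:3,3]
    return np.array([c["cx"]+c["fx"]*q[0]/-q[2], c["cy"]+c["fy"]*-q[1]/-q[2]])
def tri(rays):
    A=np.zeros((3,3));b=np.zeros(3)
    for o,d in rays:
        P=np.eye(3)-np.outer(d,d);A+=P;b+=P@o
    p=np.linalg.solve(A,b); return p,[np.linalg.norm((np.eye(3)-np.outer(d,d))@(p-o)) for o,d in rays]
E
python3 - <<'E'
from h import *
print(readout.get_obs(), arm.tip_extent)
cs={n:vision.camera(n) for n in("scene","side")}
for n,c in cs.items(): cv2.imwrite(f"pics/{n}0.png",c["image"]); print(n,{k:v for k,v in c.items() if k not in("image",)})
for t in["jig","tie_bar","axis","knob","lever_pin","lever_pivot","glue_mid","screws_mid","offcut_mid","roll_mid","mug_mid","tape_mid","driver_grip"]:
    rs=[]
    for n,c in cs.items():
        r=vision.tip_of(c,t)
        if r: rs.append((n,np.round(r[0]["position"],1),round(r[0]["p"],2)))
    out=tri([ray(cs[n],p) for n,p,_ in rs]) if len(rs)==2 else None
    print(t,rs,out and (out[0].round(4),np.round(out[1],4)))
E
```

```text
pics
{'time_s': 0.0, 'q': array([ 9.20705894e-01,  1.81544381e-01,  1.60801720e+00, -1.92619456e-05,
        1.35379549e+00, -2.06307153e-01]), 'qd': array([-0.00065697, -0.00091134,  0.00176627,  0.00111648,  0.00037671,
        0.00087014]), 'joint_efforts': array([-3.66102693e-03, -4.44861817e+01, -3.51339447e+01, -3.71081369e-04,
        8.94131925e-03, -1.89390749e-05]), 'tcp_pos': array([0.2465536 , 0.51888292, 0.2523778 ]), 'orientation': array([-3.57766748e-04,  2.20073162e-01,  9.75482970e-01, -8.06460919e-04]), 'wrist_force': array([-0.15194982, -0.23236258,  0.90206763]), 'ft_torque': array([-0.01286869, -0.02685929, -0.02352563]), 'gripper_force': 0.0, 'grip_width': 0.9978778147834203} 0.022
scene {'fx': 410.8611096425718, 'fy': 410.8611096425718, 'cx': 323.57555066408514, 'cy': 198.61808718077754, 'view': array([[ 0.34444305,  0.9387894 , -0.00578286, -0.17946999],
       [-0.64523889,  0.24120433,  0.72490499,  0.2096091 ],
       [ 0.68192797, -0.24595716,  0.68882459, -1.77879962],
       [ 0.        ,  0.        ,  0.        ,  1.        ]]), 'shot': 1}
side {'fx': 4
[... 1604 characters left out ...]
('side', array([406.7, 221.3]), 0.66)] (array([ 0.6717, -0.2762,  0.0119]), array([0.0034, 0.0034]))
roll_mid [('scene', array([447.5, 199. ]), 0.87), ('side', array([215.1, 145.7]), 0.87)] (array([0.5487, 0.4672, 0.0404]), array([0.0022, 0.0022]))
mug_mid [('scene', array([409. , 175.9]), 0.78), ('side', array([203.9, 188.3]), 0.84)] (array([0.3897, 0.3954, 0.0448]), array([0.0029, 0.0029]))
tape_mid [('scene', array([183.9, 291. ]), 0.94), ('side', array([454.3, 266.3]), 0.78)] (array([ 0.608 , -0.479 ,  0.0302]), array([0.0032, 0.0032]))
driver_grip [('scene', array([200.4, 225.5]), 0.81), ('side', array([389.8, 328.5]), 0.69)] (array([ 0.3246, -0.397 , -0.0007]), array([0.0025, 0.0025]))
```

```bash
python3 - <<'E'
import cv2
a=cv2.imread("pics/scene0.png")[130:330,200:460]; b=cv2.imread("pics/side0.png")[100:300,200:460]
cv2.imwrite("pics/c0.png",cv2.resize(cv2.vconcat([a,b]),None,fx=1.5,fy=1.5) if 0 else cv2.hconcat([cv2.resize(a,(400,308),interpolation=2),cv2.resize(b,(400,308),interpolation=2)]))
E
```

```text
(no output)
```

View pics/c0.png

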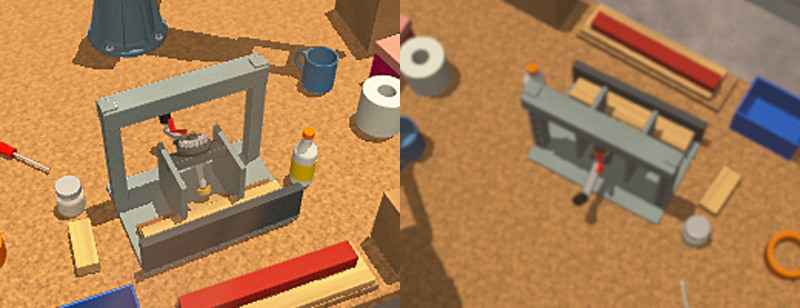

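View pics/side0.png

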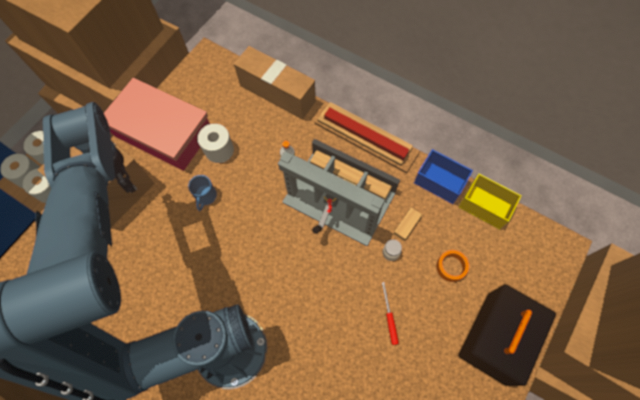

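Scene crop: the jig is seen from behind the fence, with the knob at about (306,207) and the red lever beside it. Side view: the handle runs from the bar to the knob at (317,229), with the red lever at (330,205).

```bash
cat >> h.py <<'E'
def plane(c,px,z):
    o,d=ray(c,px); return o+d*(z-o[2])/d[2]
def jT(x,y,yaw):
    J=np.eye(4); J[:3,:3]=R.from_euler('z',yaw).as_matrix(); J[:3,3]=[x,y,0]; return J
def aT(x,y,yaw):
    A=np.eye(4); A[:3,:3]=R.from_euler('y',-np.pi/6).as_matrix(); A[:3,3]=[0,0,.150]; return jT(x,y,yaw)@A
def ap(A,p): return (A@np.append(p,1))[:3]
def knobp(A,th): return ap(A,[-.145*np.cos(th),.145*np.sin(th),.035])
def pivp(A,th): return ap(A,[-.046*np.cos(th),.046*np.sin(th),.012])
def pinp(A,th,s): return ap(A,[-.046*np.cos(th)-.03*np.cos(th+s),.046*np.sin(th)+.03*np.sin(th+s),.030])
def toolcmd(obs,p,Rm):
    "travel (norm) and turn (norm) from current measured pose to p,Rm"
    q=obs["orientation"]; R0=R.from_quat([q[1],q[2],q[3],q[0]])
    return R0.inv().apply(p-obs["tcp_pos"])/.25,(R0.inv()*R.from_matrix(Rm)).as_rotvec()/np.pi
E
python3 - <<'E'
from h import *
cs={n:vision.camera(n) for n in("scene","side","wrist")}
cv2.imwrite("pics/w0.png",cs["wrist"]["image"])
s=cs["scene"]
for a in [(263.7,197),(374,167)]: print(plane(s,a,.28))
print(tri([ray(s,(306,206.7)),ray(cs["side"],(317,229))]))
# wrist cam in tool frame
o=readout.get_obs(); q=o["orientation"]; R0=R.from_quat([q[1],q[2],q[3],q[0]]).as_matrix()
V=np.array(cs["wrist"]["view"]); print("cam pos in tool",R0.T@(-V[:3,:3].T@V[:3,3]-o["tcp_pos"]),"look",R0.T@(-V[2,:3]), "up",R0.T@V[1,:3]); print(R0)
print(cs["wrist"]["fx"])
for n in("scene","side"):
    c=cs[n]
    for t in("jig","knob","selector","ratchet","screw"):
        for r in vision.silhouettes(c,t)[:2]:
            ys,xs=np.nonzero(r["region"]); print(n,t,round(r["p"],2),np.round(r["position"],1),r["region"].sum(),xs.min(),xs.max(),ys.min(),ys.max())
E
```

```text
[ 0.56049456 -0.19226558  0.28      ]
[0.54832111 0.15515306 0.28      ]
(array([ 0.45916955, -0.03919403,  0.09528016]), [np.float64(0.0008722132492459497), np.float64(0.0008722132492459839)])
cam pos in tool [ 7.27749988e-02 -3.08254614e-05 -1.20556958e-01] look [-2.87057655e-01 -1.50437738e-04  9.57913295e-01] up [ 0.95791262 -0.0012451   0.28705726]
[[-9.03148601e-01  4.29328085e-01 -5.61130954e-06]
 [ 4.29328085e-01  9.03148601e-01 -2.47656787e-05]
 [-5.56475505e-06 -2.47761808e-05 -1.00000000e+00]]
286.1676300753102
scene jig 0.94 [326.6 246.7] 10329 263 396 165 307
scene jig 0.49 [313.  217.2] 287 303 337 204 229
scene knob 0.65 [313.9 216.3] 258 304 336 204 229
scene selector 0.58 [314.3 213.8] 48 309 322 208 217
scene ratchet 0.84 [312.6 214.8] 247 305 336 205 229
scene screw 0.46 [329.8 224.3] 168 317 334 217 250
side jig 0.62 [339.9 188.9] 7568 278 398 139 244
side knob 0.77 [323.2 207.2] 342 312 337 194 233
side selector 0.46 [325.4 210.8] 382 311 338 194 234
side selector 0.4 [327.5 205.6] 47 327 331 199 211
side ratchet 0.85 [325.9 212.6] 291 312 336 195 232
```

```bash
cat >> h.py <<'E'
def toolR(A,phi):
    "tool z along -screw axis, x along handle outward at swing phi"
    z=-A[:3,2]; x=A[:3,:3]@[-np.cos(phi),np.sin(phi),0]; return np.c_[x,np.cross(z,x),z]
def go(p,Rm):
    o=readout.get_obs(); t,r=toolcmd(o,p,Rm); print("travel",t.round(3),"turn",r.round(3),"F",o["wrist_force"].round(1),"t",o["time_s"])
E
python3 - <<'E'
from h import *
A=aT(.594,-.021,.035)
p=ap(A,[-.13,0,.19]);print(p)
go(p,toolR(A,0))
E
```

```text
[ 0.38654383 -0.02826393  0.24954483]
travel [-1.445 -1.738  0.015] turn [-0.04  -0.163 -0.149] F [ 0.1 -0.1 -0.3] t 2.05
```

```bash
python3 -m crank '[{"travel":[-0.25,-0.3,0],"turn":[0,0,0]},{"travel":[-0.4,-0.48,0],"turn":[0,0,0]},{"travel":[-0.55,-0.66,0],"turn":[0,0,0]},{"travel":[-0.72,-0.86,0],"turn":[0,0,0]},{"travel":[-0.72,-0.86,0],"turn":[0,0,0]},{"travel":[-0.72,-0.86,0],"turn":[0,0,0]}]' 0; python3 - <<'E'
from h import *
A=aT(.594,-.021,.035)
go(ap(A,[-.13,0,.19]),toolR(A,0))
E
```

```text
time_s: 2.8
tcp_pos: [0.3178, 0.2464, 0.2536]
orientation: [0.001, 0.222, 0.975, 0.0]
wrist_force: [0.5, -0.6, 0.3]
grip_width: 1.002
gripper_force: 0.0
travel [-0.723 -0.871  0.016] turn [-0.04  -0.163 -0.15 ] F [ 0.5 -0.6  0.3] t 2.8
```

```bash
python3 -m crank '[{"travel":[-0.15,-0.18,0],"turn":[-0.01,-0.04,-0.04]},{"travel":[-0.3,-0.36,0],"turn":[-0.02,-0.08,-0.08]},{"travel":[-0.45,-0.54,0],"turn":[-0.03,-0.12,-0.11]},{"travel":[-0.6,-0.72,0.01],"turn":[-0.04,-0.163,-0.15]},{"travel":[-0.723,-0.871,0.016],"turn":[-0.04,-0.163,-0.15]},{"travel":[-0.723,-0.871,0.016],"turn":[-0.04,-0.163,-0.15]},{"travel":[-0.723,-0.871,0.016],"turn":[-0.04,-0.163,-0.15]}]' 1; python3 - <<'E'
from h import *
A=aT(.594,-.021,.035)
c=vision.camera("wrist"); cv2.imwrite("pics/w1.png",c["image"])
for t in("axis","knob","lever_pin","lever_pivot","tie_bar"):
    for r in vision.tip_of(c,t)[:2]: print(t,round(r["p"],2),np.round(r["position"],1))
for n,p in(("axis",A[:3,3]),("knob",knobp(A,0)),("pin",pinp(A,0,-.5)),("piv",pivp(A,0))): print(n,proj(c,p).round(1))
E
```

```text
time_s: 3.68
tcp_pos: [0.3871, -0.0311, 0.2498]
orientation: [0.259, -0.013, 0.966, 0.003]
wrist_force: [-0.1, -0.5, 0.1]
grip_width: 0.0
gripper_force: 0.0
lever_pin 0.41 [301.9 238.1]
tie_bar 0.71 [140.  181.6]
axis [324.8 277.8]
knob [324.9 168.9]
pin [311.5 234.7]
piv [324.9 249. ]
```

View pics/w1.png

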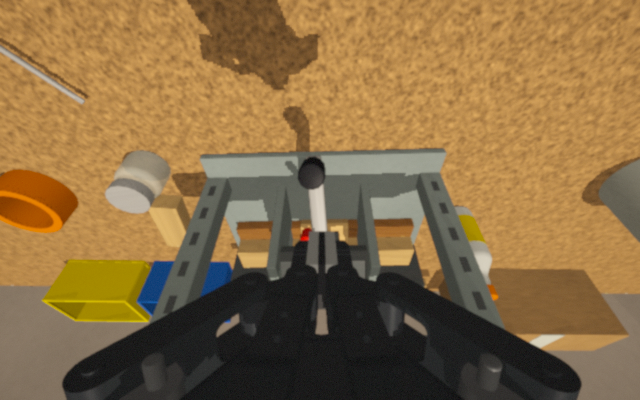

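The wrist view shows the knob at (312,172), handle going down to (320,228), red lever pin at about (305,236) (to the image left = robot's right, as expected) and the base-plate near corners at about (201,155) and (446,150).

```bash
python3 - <<'E'
import cv2
a=cv2.imread("pics/w1.png")[145:250,190:460]
cv2.imwrite("pics/w1c.png",cv2.resize(a,None,fx=2.95,fy=2.95,interpolation=2))
E
```

```text
(no output)
```

View pics/w1c.png

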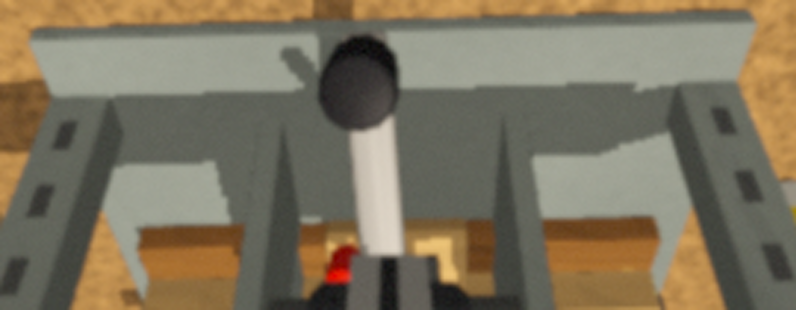

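The crop gives base-plate top corners at (202.9,158.6) and (444.9,152.5), knob top face centre at (311,176) and red pin at (306,234).

```bash
cat > fit.py <<'E'
from h import *
from scipy.optimize import least_squares
c=vision.camera("wrist"); s=vision.camera("scene"); d=vision.camera("side")
def res(v,full=False):
    J=jT(*v[:3]);A=aT(*v[:3]); th=v[3]
    kt=ap(A,[-.145*np.cos(th),.145*np.sin(th),.056])
    L=[(c,ap(J,[-.085,-.17,.012]),(202.9,158.6),1),(c,ap(J,[-.085,.17,.012]),(444.9,152.5),1),(c,ap(J,[-.085,-.17,0]),(200.8,155.2),1),(c,ap(J,[-.085,.17,0]),(444.9,149.1),1),(c,kt,(311,176.2),1),
       (s,ap(J,[-.035,0,.2575]),(320.2,187.9),3),(d,ap(J,[-.035,0,.2575]),(334.1,183.6),3),(s,A[:3,3],(326.9,221.8),3),(d,A[:3,3],(335.8,189.4),3),(s,knobp(A,th),(306,206.7),2),(d,knobp(A,th),(317,229),2)]
    r=np.array([(proj(k,p)-q)/w for k,p,q,w in L])
    return r if full else r.ravel()
f=least_squares(res,[.594,-.02,.03,-.1],loss='soft_l1'); print(f.x.round(4)); print(res(f.x,True).round(1).tolist())
A=aT(*f.x[:3])
for sl in(-.5,-.4): print(proj(c,pinp(A,f.x[3],sl)+.01*A[:3,2]).round(1))
go(ap(A,[-.13,0.1,.19]),toolR(A,f.x[3]))
E
python3 fit.py
```

```text
[ 0.5973 -0.0122  0.0757 -0.0526]
[[-4.7, 0.7], [2.2, 0.7], [-0.1, -1.4], [-0.4, -1.4], [-0.2, 1.3], [1.0, 0.2], [-2.2, -0.9], [0.4, -0.1], [-1.1, -1.2], [1.1, -2.1], [-1.4, -0.7]]
[304.1 242.4]
[306.6 241.1]
travel [-0.     0.386 -0.001] turn [-0.005 -0.001 -0.026] F [-0.3  0.4  0. ] t 4.125
```

```bash
python3 - <<'E'
from h import *
A=aT(.5973,-.0122,.0757)
go(ap(A,[-.10,-.08,.10]),toolR(A,0))
E
```

```text
travel [-0.141 -0.324  0.371] turn [-0.005 -0.    -0.009] F [-0.3  0.4  0. ] t 4.125
```

```bash
python3 -m crank '[{"travel":[-0.05,-0.2,0.1],"turn":[0,0,0]},{"travel":[-0.1,-0.324,0.25],"turn":[-0.005,0,-0.009]},{"travel":[-0.141,-0.324,0.37],"turn":[-0.005,0,-0.009]},{"travel":[-0.141,-0.324,0.37],"turn":[-0.005,0,-0.009]},{"travel":[-0.141,-0.324,0.37],"turn":[-0.005,0,-0.009]}]' 1; python3 - <<'E'
from h import *
A=aT(.5973,-.0122,.0757)
c=vision.camera("wrist"); cv2.imwrite("pics/w2.png",c["image"])
for t in("axis","knob","lever_pin","lever_pivot"):
    for r in vision.tip_of(c,t)[:2]: print(t,round(r["p"],2),np.round(r["position"],1))
th=-.053
for n,p in(("axis",A[:3,3]),("knob",knobp(A,th)),("knobtop",knobp(A,th)+.021*A[:3,2]),("pin",pinp(A,th,-.5)),("pintop",pinp(A,th,-.5)+.01*A[:3,2]),("piv",pivp(A,th))): print(n,proj(c,p).round(1))
E
```

```text
time_s: 4.75
tcp_pos: [0.4665, -0.1034, 0.187]
orientation: [0.258, -0.035, 0.965, 0.009]
wrist_force: [-0.5, -0.2, 0.8]
grip_width: -0.003
gripper_force: 0.0
axis 0.78 [399.6 305.9]
knob 0.69 [420.8 152.9]
lever_pin 0.95 [394.6 247.6]
lever_pivot 0.9 [405.  270.3]
axis [410.5 305.9]
knob [434.2 153.5]
knobtop [447.8 159. ]
pin [406.5 251.2]
pintop [410.5 257.9]
piv [416.8 268.5]
```

View pics/w2.png

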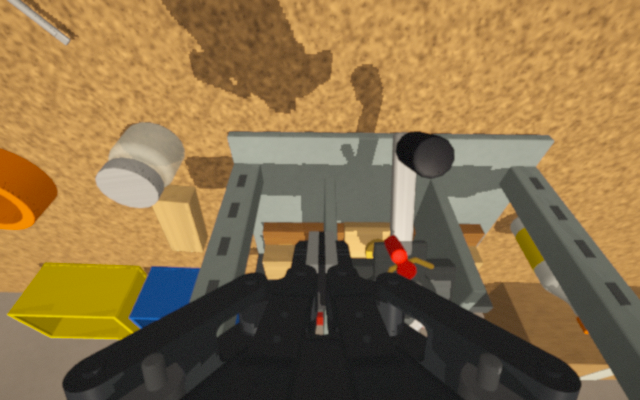

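The knob is at about (425,155), pin top at (399,257), and pivot at (405,270). The networks agree, and everything sits about 11 px left of my fit, so I'll refit with both views.

```bash
cat > fit2.py <<'E'
from h import *
from scipy.optimize import least_squares
import copy
c=vision.camera("wrist"); s=vision.camera("scene"); d=vision.camera("side")
def Rq(q): return R.from_quat([q[1],q[2],q[3],q[0]]).as_matrix()
def T(Rm,p): M=np.eye(4);M[:3,:3]=Rm;M[:3,3]=p;return M
o=readout.get_obs(); Tn=T(Rq(o["orientation"]),o["tcp_pos"]); X=np.array(c["view"])@Tn
print(X.round(4))
w1=dict(c); w1["view"]=X@np.linalg.inv(T(Rq([0.259,-0.013,0.966,0.003]),[0.3871,-0.0311,0.2498]))
def res(v,full=False):
    J=jT(*v[:3]);A=aT(*v[:3]); th,sl=v[3:]
    kt=ap(A,[-.145*np.cos(th),.145*np.sin(th),.056]); bar=ap(J,[-.035,0,.2575])
    L=[(w1,ap(J,[-.085,-.17,0.006]),(201,156.9),1.5),(w1,ap(J,[-.085,.17,0.006]),(445,150.8),1.5),(w1,kt,(311,176.2),1),
       (c,kt,(435,158),1.5),(c,knobp(A,th),(424,154),2),(c,A[:3,3],(399.6,305.9),2),(c,pinp(A,th,sl),(394.6,247.6),1),(c,pivp(A,th),(405,270.3),1.5),
       (c,ap(J,[-.085,-.17,0.006]),(229,137),2),(c,ap(J,[-.085,.17,0.006]),(551,140),2),
       (s,bar,(320.2,187.9),2),(d,bar,(334.1,183.6),2),(s,A[:3,3],(326.9,221.8),2),(d,A[:3,3],(335.8,189.4),2),(s,knobp(A,th),(306,206.7),2),(d,knobp(A,th),(317,229),2),(s,pinp(A,th,sl),(315,211.9),2),(d,pinp(A,th,sl),(332.6,207.3),2)]
    r=np.array([(proj(k,p)-q) for k,p,q,w in L])
    return r if full else (r/np.array([[l[3]] for l in L])).ravel()
for fx in (None,"dz"):
    f=least_squares(res,[.594,-.02,.03,-.1,-.5],loss='soft_l1'); break
print(f.x.round(4),f.cost); print(res(f.x,True).round(1).tolist())
E
python3 fit2.py
```

```text
[[ 1.800e-03  1.000e+00  2.000e-04  0.000e+00]
 [ 9.577e-01 -1.800e-03  2.876e-01 -3.490e-02]
 [ 2.876e-01 -4.000e-04 -9.577e-01 -1.366e-01]
 [ 0.000e+00  0.000e+00  0.000e+00  1.000e+00]]
[ 0.5996 -0.0237  0.0611 -0.0439 -0.4886] 13.242697741557791
[[-1.5, -0.4], [-0.3, -0.3], [-0.1, 1.4], [0.3, 1.2], [-1.0, -0.4], [-0.6, -0.7], [0.4, 2.6], [0.3, -2.3], [-0.9, -3.1], [1.2, -2.6], [-0.3, 2.0], [-3.1, -1.6], [-2.0, 1.0], [0.0, -2.4], [0.1, -3.2], [-0.3, -0.7], [-4.8, -1.5], [-3.4, 2.4]]
```

```bash
cat >> h.py <<'E'
A0=aT(.5996,-.0237,.0611)
def inA():
    o=readout.get_obs(); return (A0[:3,:3].T@(o["tcp_pos"]-A0[:3,3])).round(4)
E
python3 - <<'E'
from h import *
print(inA())
for y,z in((-.055,.08),(-.055,.045),(-.04,.045),(-.006,.045)): go(ap(A0,[-.079,y,z]),toolR(A0,0))
E
```

```text
[-0.1005 -0.0726  0.1012]
travel [-0.087  0.069  0.085] turn [ 0.001 -0.     0.003] F [-0.4  0.3  0.6] t 5.15
travel [-0.087  0.069  0.225] turn [ 0.001 -0.     0.003] F [-0.4  0.3  0.6] t 5.15
travel [-0.087  0.129  0.225] turn [ 0.001 -0.     0.003] F [-0.4  0.3  0.6] t 5.15
travel [-0.088  0.265  0.226] turn [ 0.001 -0.     0.003] F [-0.4  0.3  0.6] t 5.15
```

```bash
python3 -m crank '[{"travel":[-0.087,0.069,0.085],"turn":[0,0,0.003]},{"travel":[-0.087,0.069,0.16],"turn":[0,0,0.003]},{"travel":[-0.087,0.069,0.225],"turn":[0,0,0.003]},{"travel":[-0.087,0.069,0.225],"turn":[0,0,0.003]},{"travel":[-0.087,0.1,0.225],"turn":[0,0,0.003]},{"travel":[-0.087,0.13,0.225],"turn":[0,0,0.003]}]' 1; python3 -m crank '[{"travel":[0,0.02,0],"turn":[0,0,0]},{"travel":[0,0.04,0],"turn":[0,0,0]},{"travel":[0,0.06,0],"turn":[0,0,0]},{"travel":[0,0.08,0],"turn":[0,0,0]},{"travel":[0,0.1,0],"turn":[0,0,0]}]' 1; python3 - <<'E'
from h import *
print(inA(), readout.get_obs()["wrist_force"])
c=vision.camera("wrist"); cv2.imwrite("pics/w3.png",c["image"])
for t in("axis","knob","lever_pin","lever_pivot"):
    for r in vision.tip_of(c,t)[:1]: print(t,round(r["p"],2),np.round(r["position"],1))
for n,p in(("pin-",pinp(A0,-.044,-.49)),("pin0",pinp(A0,-.044,0)),("pin+",pinp(A0,-.044,.5)),("piv",pivp(A0,-.044)),("knob",knobp(A0,-.044))): print(n,proj(c,p).round(1))
E
```

```text
time_s: 5.9
tcp_pos: [0.5111, -0.0685, 0.1495]
orientation: [0.258, -0.03, 0.966, 0.01]
wrist_force: [0.1, -0.8, 0.5]
grip_width: -0.004
gripper_force: 0.0
time_s: 6.52
tcp_pos: [0.5092, -0.0439, 0.1488]
orientation: [0.258, -0.03, 0.966, 0.009]
wrist_force: [-1.7, -2.9, -0.9]
grip_width: -0.001
gripper_force: 1.8
[-0.0798 -0.0146  0.0447] [-1.67043386 -2.88991904 -0.93944508]
knob 0.58 [338.8 121.3]
lever_pin 0.63 [356.7 257. ]
lever_pivot 0.7 [330.2 181.5]
pin- [316.4 266. ]
pin0 [342.7 259. ]
pin+ [369.8 264.1]
piv [341.6 287.5]
knob [340.2 126.1]
```

View pics/w3.png

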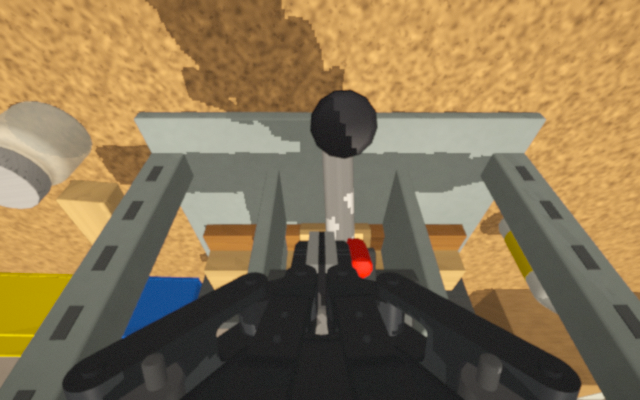

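The red pin is now at about (358,257), past centre and moving left (s≈+0.25). I'll keep pushing.

```bash
python3 -m crank '[{"travel":[0,0.015,0],"turn":[0,0,0]},{"travel":[0,0.03,0],"turn":[0,0,0]},{"travel":[0,0.04,0],"turn":[0,0,0]}]' 1; python3 - <<'E'
from h import *
print(inA(), readout.get_obs()["wrist_force"])
c=vision.camera("wrist")
for t in("knob","lever_pin","lever_pivot"):
    for r in vision.tip_of(c,t)[:1]: print(t,round(r["p"],2),np.round(r["position"],1))
for n,p in(("pin0",pinp(A0,-.044,0)),("pin+",pinp(A0,-.044,.5)),("knob",knobp(A0,-.044))): print(n,proj(c,p).round(1))
E
```

```text
time_s: 7.15
tcp_pos: [0.5101, -0.0352, 0.1499]
orientation: [0.259, -0.029, 0.965, 0.008]
wrist_force: [3.2, -10.0, -2.8]
grip_width: -0.002
gripper_force: 5.2
[-0.078  -0.0061  0.045 ] [  3.16704041 -10.00307985  -2.81728965]
knob 0.87 [324.4 118.4]
lever_pin 0.77 [356.8 256.4]
pin0 [326.7 255.8]
pin+ [354. 261.]
knob [321. 122.]
```

```bash
python3 -m crank '[{"travel":[0,-0.04,0],"turn":[0,0,0]},{"travel":[0,-0.06,-0.1],"turn":[0,0,0]},{"travel":[0,-0.06,-0.25],"turn":[0,0,0]},{"travel":[0.1,-0.03,-0.36],"turn":[0,0,0]},{"travel":[0.27,0.01,-0.36],"turn":[0,0,0]},{"travel":[0.27,0.01,-0.36],"turn":[0,0,0]}]' 1;  python3 - <<'E'
from h import *
from scipy.optimize import least_squares
print(inA(), readout.get_obs()["wrist_force"])
c=vision.camera("wrist"); cv2.imwrite("pics/w4.png",c["image"])
k=None
for t in("knob","lever_pin","lever_pivot","axis"):
    for r in vision.tip_of(c,t)[:1]: print(t,round(r["p"],2),np.round(r["position"],1))
for th in(-.05,0,.05): print(th,proj(c,knobp(A0,th)).round(1),proj(c,pinp(A0,th,.5)).round(1),proj(c,pivp(A0,th)).round(1))
go(ap(A0,[-.145,-.004,.038]),toolR(A0,0))
E
```

```text
time_s: 8.1
tcp_pos: [0.403, -0.0364, 0.1909]
orientation: [0.257, -0.029, 0.966, 0.011]
wrist_force: [0.5, -0.4, -0.1]
grip_width: -0.001
gripper_force: 0.0
[-0.1502 -0.0006  0.1339] [ 0.49858958 -0.40205591 -0.13600901]
knob 0.76 [313.9 207.4]
axis 0.59 [324.6 325.1]
-0.05 [312.5 208.7] [333.4 282. ] [319.  295.4]
0 [321.5 208.4] [337.4 282.6] [321.4 295.3]
0.05 [330.4 208.6] [341.4 283.4] [323.7 295.3]
travel [-0.003 -0.006  0.388] turn [ 0.001 -0.    -0.   ] F [ 0.6 -0.1  0.2] t 8.35
```

View pics/w4.png

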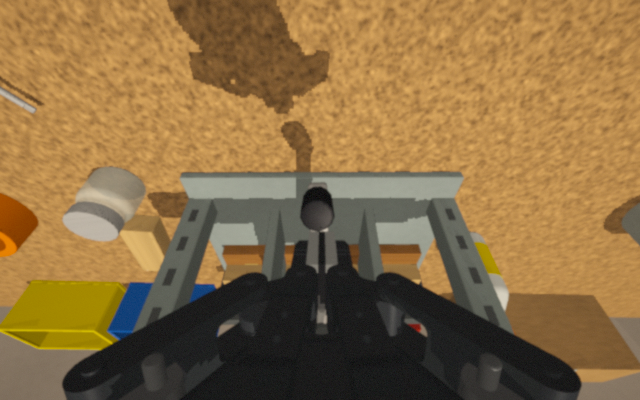

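The knob is seen end-on at (317,206), so θ≈-0.035. The gripper is lined up above it. Next: open, descend and grip.

```bash
python3 -m crank '[{"travel":[0,-0.01,0],"turn":[0,0,0]},{"travel":[0,-0.01,0],"turn":[0,0,0]},{"travel":[0,-0.01,0],"turn":[0,0,0]},{"travel":[0,-0.01,0],"turn":[0,0,0]},{"travel":[0,-0.01,0.15],"turn":[0,0,0]},{"travel":[0,-0.01,0.3],"turn":[0,0,0]},{"travel":[0,-0.01,0.385],"turn":[0,0,0]},{"travel":[0,-0.01,0.385],"turn":[0,0,0]}]' 0 && python3 -m crank '[{"travel":[0,0,0],"turn":[0,0,0]},{"travel":[0,0,0],"turn":[0,0,0]},{"travel":[0,0,0],"turn":[0,0,0]},{"travel":[0,0,0],"turn":[0,0,0]},{"travel":[0,0,0],"turn":[0,0,0]},{"travel":[0,0,0],"turn":[0,0,0]}]' 1 40
python3 -c "
from h import *
print(inA(),readout.get_obs()['wrist_force'])
Rt=toolR(A0,-.035)
for th in np.arange(-.7,.71,.1):
    p=ap(A0,[-.145*np.cos(th),.145*np.sin(th),.038]); p0=ap(A0,[-.145*np.cos(-.035),.145*np.sin(-.035),.038])
    print(round(th,2),(toolR(A0,0).T@(p-p0)/.25).round(3),((th+0)/np.pi).round(3))
"
```

```text
time_s: 9.35
tcp_pos: [0.4528, -0.0362, 0.1082]
orientation: [0.256, -0.03, 0.966, 0.011]
wrist_force: [0.2, -0.2, 0.0]
grip_width: 1.001
gripper_force: 0.0
time_s: 10.1
tcp_pos: [0.4539, -0.0373, 0.1107]
orientation: [0.259, -0.03, 0.965, 0.01]
wrist_force: [-8.6, 0.8, 11.0]
grip_width: 0.299
gripper_force: 38.4
[-0.1463 -0.0047  0.0391] [-8.63122435  0.83535158 10.99387018]
-0.7 [-0.136 -0.353  0.   ] -0.223
-0.6 [-0.101 -0.307  0.   ] -0.191
-0.5 [-0.071 -0.258 -0.   ] -0.159
-0.4 [-0.045 -0.206 -0.   ] -0.127
-0.3 [-0.026 -0.151 -0.   ] -0.095
-0.2 [-0.011 -0.095 -0.   ] -0.064
-0.1 [-0.003 -0.038  0.   ] -0.032
-0.0 [ 0.    0.02 -0.  ] -0.0
0.1 [-0.003  0.078 -0.   ] 0.032
0.2 [-0.011  0.136 -0.   ] 0.064
0.3 [-0.026  0.192  0.   ] 0.095
0.4 [-0.045  0.246 -0.   ] 0.127
0.5 [-0.071  0.298  0.   ] 0.159
0.6 [-0.101  0.348 -0.   ] 0.191
0.7 [-0.136  0.394 -0.   ] 0.223
```

```bash
python3 -m crank '[{"travel":[0,0.02,-0.006],"turn":[0,0,0]},{"travel":[-0.003,0.078,-0.006],"turn":[0,0,0.032]},{"travel":[-0.011,0.136,-0.006],"turn":[0,0,0.064]},{"travel":[-0.026,0.192,-0.006],"turn":[0,0,0.095]}]' 1 40
python3 -c "
from h import *
print(inA(),readout.get_obs()['wrist_force'],A0[:3,:3].T@readout.get_obs()['wrist_force'])"
python3 -m crank '[{"travel":[0.014,0.057,0],"turn":[0,0,0.032]},{"travel":[0.022,0.115,0],"turn":[0,0,0.064]}]' 1 40
python3 -c "
from h import *
print(inA(),A0[:3,:3].T@readout.get_obs()['wrist_force'],toolR(A0,0).round(3)); q=readout.get_obs()['orientation']; print((R.from_matrix(toolR(A0,0)).inv()*R.from_quat([q[1],q[2],q[3],q[0]])).as_rotvec())"
```

```text
time_s: 10.6
tcp_pos: [0.4557, 0.01, 0.1143]
orientation: [0.254, 0.117, 0.959, 0.047]
wrist_force: [14.3, -8.4, -22.8]
grip_width: 0.292
gripper_force: 44.3
[-0.1405  0.0424  0.0399] [ 14.26378743  -8.41925946 -22.82953893] [  0.46976133  -9.27452417 -26.63249773]
time_s: 10.85
tcp_pos: [0.4621, 0.0365, 0.1201]
orientation: [0.255, 0.213, 0.941, 0.071]
wrist_force: [46.0, -18.0, -35.5]
grip_width: 0.29
gripper_force: 42.5
[-0.1306  0.0685  0.0409] [ 21.06427136 -20.80236007 -53.17903949] [[-0.864 -0.061  0.499]
 [-0.053  0.998  0.031]
 [-0.5    0.    -0.866]]
[ 0.00266542 -0.01288417  0.50476407]
```

```bash
cat > st.py <<'E'
from h import *
o=readout.get_obs(); p=inA(); q=o['orientation']; f=o['wrist_force']; th=np.arctan2(p[1],-p[0])
e=(R.from_matrix(toolR(A0,0)).inv()*R.from_quat([q[1],q[2],q[3],q[0]])).as_rotvec()
F=A0[:3,:3].T@f; rad=np.array([-np.cos(th),np.sin(th)]); tan=np.array([np.sin(th),np.cos(th)])
print("th",th.round(3),"r",np.hypot(p[0],p[1]).round(4),"z",p[2],"phi",e.round(3),"Frad %.1f Ftan %.1f Fax %.1f"%(F[:2]@rad,F[:2]@tan,F[2]),"t",o["time_s"])
E
python3 -m crank '[{"travel":[-0.03,0,0],"turn":[0,0,0]},{"travel":[-0.03,0,0],"turn":[0,0,0]}]' 1 20
python3 st.py
```

```text
time_s: 11.1
tcp_pos: [0.4626, 0.0371, 0.1199]
orientation: [0.248, 0.21, 0.943, 0.074]
wrist_force: [0.5, 2.1, -0.1]
grip_width: 0.293
gripper_force: 47.8
th 0.488 r 0.1475 z 0.0405 phi [-0.004  0.002  0.5  ] Frad 0.6 Ftan 2.1 Fax -0.4 t 11.1
```

```bash
python3 -m crank '[{"travel":[-0.001,0.035,0],"turn":[0,0,0.019]},{"travel":[-0.004,0.07,0],"turn":[0,0,0.038]},{"travel":[-0.008,0.098,0],"turn":[0,0,0.054]}]' 1 20
python3 st.py
python3 -c "
import numpy as np
for s in(-1,1):
  print([{'d':round(s*d,2),'x':round(-.58*(1-np.cos(d)),3),'y':round(s*.58*np.sin(d),3),'t':round(s*d/np.pi,3)} for d in np.arange(.12,1.4,.12)])"
```

```text
time_s: 11.48
tcp_pos: [0.4725, 0.0579, 0.1264]
orientation: [0.24, 0.289, 0.922, 0.094]
wrist_force: [-4.1, -5.5, 0.2]
grip_width: 0.291
gripper_force: 47.8
th 0.65 r 0.1474 z 0.0405 phi [-0.002  0.003  0.67 ] Frad -0.2 Ftan -6.4 Fax 2.4 t 11.475
[{'d': np.float64(-0.12), 'x': np.float64(-0.004), 'y': np.float64(-0.069), 't': np.float64(-0.038)}, {'d': np.float64(-0.24), 'x': np.float64(-0.017), 'y': np.float64(-0.138), 't': np.float64(-0.076)}, {'d': np.float64(-0.36), 'x': np.float64(-0.037), 'y': np.float64(-0.204), 't': np.float64(-0.115)}, {'d': np.float64(-0.48), 'x': np.float64(-0.066), 'y': np.float64(-0.268), 't': np.float64(-0.153)}, {'d': np.float64(-0.6), 'x': np.float64(-0.101), 'y': np.float64(-0.327), 't': np.float64(-0.191)}, {'d': np.float64(-0.72), 'x': np.float64(-0.144), 'y': np.float64(-0.382), 't': np.float64(-0.229)}, {'d': np.float64(-0.84), 'x': np.float64(-0.193), 'y': np.float64(-0.432), 't': np.float64(-0.267)}, {'d': np.float64(-0.96), 'x': np.float64(-0.247), 'y': np.float64(-0.475), 't': np.float64(-0.306)}, {'d': np.float64(-1.08), 'x': np.float64(-0.
[... 630 characters left out ...]
p.float64(0.153)}, {'d': np.float64(0.6), 'x': np.float64(-0.101), 'y': np.float64(0.327), 't': np.float64(0.191)}, {'d': np.float64(0.72), 'x': np.float64(-0.144), 'y': np.float64(0.382), 't': np.float64(0.229)}, {'d': np.float64(0.84), 'x': np.float64(-0.193), 'y': np.float64(0.432), 't': np.float64(0.267)}, {'d': np.float64(0.96), 'x': np.float64(-0.247), 'y': np.float64(0.475), 't': np.float64(0.306)}, {'d': np.float64(1.08), 'x': np.float64(-0.307), 'y': np.float64(0.512), 't': np.float64(0.344)}, {'d': np.float64(1.2), 'x': np.float64(-0.37), 'y': np.float64(0.541), 't': np.float64(0.382)}, {'d': np.float64(1.32), 'x': np.float64(-0.436), 'y': np.float64(0.562), 't': np.float64(0.42)}]
```

```bash
python3 -m crank '[{"travel":[-0.004,-0.069,0],"turn":[0,0,-0.038]},{"travel":[-0.017,-0.138,0],"turn":[0,0,-0.076]},{"travel":[-0.037,-0.204,0],"turn":[0,0,-0.115]},{"travel":[-0.066,-0.268,0],"turn":[0,0,-0.153]},{"travel":[-0.101,-0.327,0],"turn":[0,0,-0.191]},{"travel":[-0.144,-0.382,0],"turn":[0,0,-0.229]}]' 1 20; python3 st.py
```

```text
time_s: 12.22
tcp_pos: [0.4528, -0.0409, 0.1116]
orientation: [0.259, -0.056, 0.964, 0.003]
wrist_force: [9.3, 5.1, 0.2]
grip_width: 0.291
gripper_force: 47.7
th -0.056 r 0.1472 z 0.0406 phi [-0.004 -0.001 -0.053] Frad -8.6 Ftan 4.0 Fax -4.6 t 12.225
```

```bash
python3 -m crank '[{"travel":[-0.004,-0.069,0],"turn":[0,0,-0.038]},{"travel":[-0.017,-0.138,0],"turn":[0,0,-0.076]},{"travel":[-0.037,-0.204,0],"turn":[0,0,-0.115]},{"travel":[-0.066,-0.268,0],"turn":[0,0,-0.153]},{"travel":[-0.101,-0.327,0],"turn":[0,0,-0.191]}]' 1 20; python3 st.py;  python3 - <<'E'
from h import *
for n in("side","scene"):
    c=vision.camera(n)
    for t in("lever_pin",):
        for r in vision.tip_of(c,t)[:1]: print(n,round(r["p"],2),np.round(r["position"],1))
    for s in(-.5,0,.5): print(s,proj(c,pinp(A0,-.65,s)).round(1))
E
```

```text
time_s: 12.85
tcp_pos: [0.4912, -0.0913, 0.1344]
orientation: [0.218, -0.325, 0.917, -0.078]
wrist_force: [-0.4, 0.9, -0.8]
grip_width: 0.183
gripper_force: 0.1
th -0.525 r 0.1215 z 0.0426 phi [ 0.011  0.065 -0.628] Frad 0.1 Ftan 1.1 Fax -0.6 t 12.85
side 0.48 [334.5 211.8]
-0.5 [342.6 208.6]
0 [338.6 210.6]
0.5 [334.1 210.3]
scene 0.46 [308.7 213.3]
-0.5 [301.3 215.5]
0 [302.9 213.8]
0.5 [306.4 212.1]
```

```bash
python3 - <<'E'
from h import *
print(readout.get_obs()["q"].round(3))
c=vision.camera("wrist"); cv2.imwrite("pics/w5.png",c["image"])
for n in("knob","lever_pin"):
    for r in vision.tip_of(c,n)[:1]: print(n,round(r["p"],2),np.round(r["position"],1))
for th in(-.8,-.7,-.6,-.5): print(th,proj(c,knobp(A0,th)).round(1))
E
python3 st.py
```

```text
[-0.572 -0.087  2.219  0.426  0.636 -3.118]
knob 0.85 [342.  201.6]
lever_pin 0.62 [140.6  43.7]
-0.8 [260.3 205.6]
-0.7 [289.6 202.2]
-0.6 [319.4 201.5]
-0.5 [349.  203.8]
th -0.579 r 0.1157 z 0.0452 phi [ 0.021  0.052 -0.626] Frad 0.7 Ftan -0.4 Fax -0.4 t 13.2
```

View pics/w5.png

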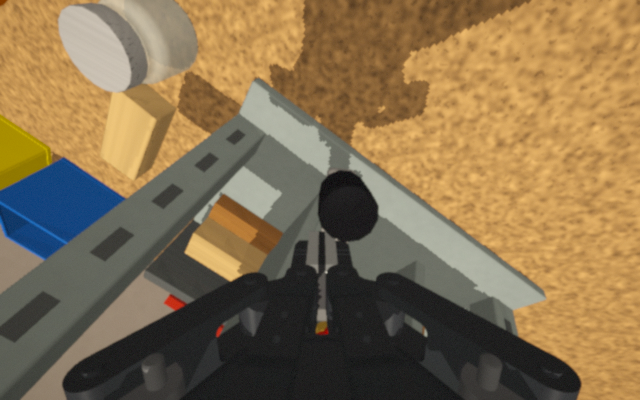

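The fingers slid inward off the knob because joint 6 reached its range limit. The knob is now at about (348,204), θ≈-0.51. I'll retreat and regrip with the tool turned about +0.35 rad relative to the handle.

```bash
python3 - <<'E'
from h import *
th=-.515
for z in(.125,.038): go(ap(A0,[-.145*np.cos(th),.145*np.sin(th),z]),toolR(A0,-.15))
E
```

```text
travel [ 0.132  0.041 -0.312] turn [-0.005 -0.017  0.152] F [-0.  -0.7 -0.6] t 13.2
travel [0.113 0.043 0.035] turn [-0.005 -0.017  0.152] F [-0.  -0.7 -0.6] t 13.2
```

```bash
python3 -m crank '[{"travel":[0,0,-0.1],"turn":[0,0,0.02]},{"travel":[0,0,-0.25],"turn":[0,0,0.05]},{"travel":[0.07,0.03,-0.312],"turn":[0,-0.008,0.1]},{"travel":[0.132,0.041,-0.312],"turn":[-0.005,-0.017,0.152]},{"travel":[0.132,0.041,-0.312],"turn":[-0.005,-0.017,0.152]},{"travel":[0.132,0.041,-0.312],"turn":[-0.005,-0.017,0.152]}]' 1; python3 - <<'E'
from h import *
c=vision.camera("wrist"); print(inA(),readout.get_obs()["q"][5])
for n in("knob","lever_pin"):
    for r in vision.tip_of(c,n)[:1]: print(n,round(r["p"],2),np.round(r["position"],1))
r=vision.silhouettes(c,"knob")
if r: ys,xs=np.nonzero(r[0]["region"]); print(r[0]["p"],xs.min(),xs.max(),ys.min(),ys.max(),r[0]["position"])
for th in(-.6,-.55,-.5,-.45): print(th,proj(c,knobp(A0,th)).round(1),proj(c,pinp(A0,th,.5)).round(1))
th=-.515
for z in(.125,.038): go(ap(A0,[-.145*np.cos(th),.145*np.sin(th),z]),toolR(A0,-.15))
E
```

```text
time_s: 13.95
tcp_pos: [0.433, -0.1059, 0.1952]
orientation: [0.259, -0.102, 0.96, -0.012]
wrist_force: [0.7, -0.0, -0.4]
grip_width: 0.002
gripper_force: 0.0
[-0.1257 -0.0716  0.1247] -2.815119869377095
knob 0.72 [320.3 203.7]
lever_pin 0.77 [368.1 271.5]
0.63 304 406 178 319 [330.5, 218.3]
-0.6 [307.8 211.1] [360.8 274.2]
-0.55 [316.2 207.5] [365.  273.3]
-0.5 [324.9 204.3] [369.3 272.7]
-0.45 [333.8 201.5] [373.6 272.2]
travel [ 0.002 -0.    -0.002] turn [-0. -0.  0.] F [ 0.4 -0.7  0.4] t 14.15
travel [ 0.002 -0.     0.346] turn [-0. -0.  0.] F [ 0.4 -0.7  0.4] t 14.15
```

```bash
python3 -m crank '[{"travel":[0,0,0],"turn":[0,0,0]},{"travel":[0,0,0],"turn":[0,0,0]},{"travel":[0,0,0],"turn":[0,0,0]},{"travel":[0,0,0.1],"turn":[0,0,0]},{"travel":[0,0,0.25],"turn":[0,0,0]},{"travel":[0,0,0.33],"turn":[0,0,0]},{"travel":[0,0,0.335],"turn":[0,0,0]},{"travel":[0,0,0.335],"turn":[0,0,0]}]' 0 && python3 -m crank '[{"travel":[0,0,0],"turn":[0,0,0]},{"travel":[0,0,0],"turn":[0,0,0]},{"travel":[0,0,0],"turn":[0,0,0]},{"travel":[0,0,0],"turn":[0,0,0]},{"travel":[0,0,0],"turn":[0,0,0]}]' 1 30; python3 st.py
python3 -c "
import numpy as np
# tool frame rotated +al rel. to handle radial dir
al=.36
for d in [-.08,-.16]+list(np.arange(.12,1.3,.12)):
    v=np.array([-.58*(1-np.cos(d)),.58*np.sin(d)]); c,s=np.cos(al),np.sin(al)
    print(round(d,2),round(c*v[0]+s*v[1],3),round(-s*v[0]+c*v[1],3),round(d/np.pi,3))"
```

```text
time_s: 15.15
tcp_pos: [0.4745, -0.1032, 0.1228]
orientation: [0.258, -0.102, 0.961, -0.012]
wrist_force: [0.7, 0.0, -0.1]
grip_width: 0.993
gripper_force: 0.0
time_s: 15.78
tcp_pos: [0.4746, -0.1033, 0.1228]
orientation: [0.259, -0.102, 0.961, -0.012]
wrist_force: [-5.1, 1.0, 7.0]
grip_width: 0.295
gripper_force: 30.2
th -0.518 r 0.1449 z 0.0412 phi [ 0.001 -0.    -0.15 ] Frad 0.1 Ftan 1.6 Fax 8.5 t 15.775
-0.08 -0.018 -0.043 -0.025
-0.16 -0.039 -0.084 -0.051
0.12 0.021 0.066 0.038
0.24 0.033 0.135 0.076
0.36 0.037 0.204 0.115
0.48 0.033 0.274 0.153
0.6 0.021 0.342 0.191
0.72 0.0 0.409 0.229
0.84 -0.028 0.472 0.267
0.96 -0.064 0.532 0.306
1.08 -0.107 0.587 0.344
1.2 -0.156 0.636 0.382
```

```bash
python3 -m crank '[{"travel":[-0.018,-0.043,0],"turn":[0,0,-0.025]},{"travel":[-0.037,-0.08,0],"turn":[0,0,-0.048]},{"travel":[-0.037,-0.08,0],"turn":[0,0,-0.048]}]' 1 30; python3 st.py; python3 -m crank '[{"travel":[0.021,0.066,0],"turn":[0,0,0.038]},{"travel":[0.033,0.135,0],"turn":[0,0,0.076]},{"travel":[0.037,0.204,0],"turn":[0,0,0.115]}]' 1 30; python3 st.py
```

```text
time_s: 16.15
tcp_pos: [0.4871, -0.1214, 0.1294]
orientation: [0.258, -0.174, 0.95, -0.032]
wrist_force: [2.5, 2.8, 4.6]
grip_width: 0.299
gripper_force: 30.2
th -0.677 r 0.1446 z 0.0413 phi [ 0.002 -0.001 -0.301] Frad -5.2 Ftan -0.8 Fax 2.7 t 16.15
time_s: 16.52
tcp_pos: [0.4628, -0.0779, 0.117]
orientation: [0.259, 0.003, 0.966, 0.014]
wrist_force: [-4.2, -8.4, 3.5]
grip_width: 0.297
gripper_force: 32.6
th -0.321 r 0.145 z 0.0413 phi [ 0.006 -0.001  0.065] Frad 4.8 Ftan -7.0 Fax 5.4 t 16.525
```

Working well; continue the drive from θ=-0.32 to 0.64 (Δ=0.96).

```bash
python3 -m crank '[{"travel":[0.021,0.066,0],"turn":[0,0,0.038]},{"travel":[0.033,0.135,0],"turn":[0,0,0.076]},{"travel":[0.037,0.204,0],"turn":[0,0,0.115]},{"travel":[0.033,0.274,0],"turn":[0,0,0.153]}]' 1 30; python3 st.py; python3 -m crank '[{"travel":[0.021,0.066,0],"turn":[0,0,0.038]},{"travel":[0.033,0.135,0],"turn":[0,0,0.076]},{"travel":[0.037,0.204,0],"turn":[0,0,0.115]},{"travel":[0.033,0.274,0],"turn":[0,0,0.153]}]' 1 30; python3 st.py
python3 -c "
import numpy as np
al=.37
for d in np.arange(-.12,-1.4,-.12):
    v=np.array([-.58*(1-np.cos(d)),.58*np.sin(d)]); c,s=np.cos(al),np.sin(al)
    print(round(d,2),round(c*v[0]+s*v[1],3),round(-s*v[0]+c*v[1],3),round(d/np.pi,3))"
```

```text
time_s: 17.02
tcp_pos: [0.4535, -0.0081, 0.1137]
orientation: [0.246, 0.233, 0.938, 0.076]
wrist_force: [-19.4, -9.4, 13.9]
grip_width: 0.296
gripper_force: 33.9
th 0.169 r 0.1457 z 0.041 phi [0.003 0.001 0.546] Frad 8.8 Ftan -9.8 Fax 22.0 t 17.025
time_s: 17.52
tcp_pos: [0.4734, 0.057, 0.1274]
orientation: [0.22, 0.449, 0.856, 0.133]
wrist_force: [-20.8, -9.9, 16.3]
grip_width: 0.299
gripper_force: 34.3
th 0.65 r 0.1459 z 0.0409 phi [0.003 0.004 1.028] Frad 3.0 Ftan -13.2 Fax 24.8 t 17.525
-0.12 -0.029 -0.063 -0.038
-0.24 -0.065 -0.123 -0.076
-0.36 -0.109 -0.177 -0.115
-0.48 -0.158 -0.226 -0.153
-0.6 -0.213 -0.269 -0.191
-0.72 -0.273 -0.305 -0.229
-0.84 -0.336 -0.333 -0.267
-0.96 -0.402 -0.354 -0.306
-1.08 -0.471 -0.366 -0.344
-1.2 -0.54 -0.37 -0.382
-1.32 -0.61 -0.366 -0.42
```

```bash
python3 -m crank '[{"travel":[-0.029,-0.063,-0.002],"turn":[0,0,-0.038]},{"travel":[-0.065,-0.123,-0.003],"turn":[0,0,-0.076]},{"travel":[-0.109,-0.177,-0.003],"turn":[0,0,-0.115]},{"travel":[-0.158,-0.226,-0.003],"turn":[0,0,-0.153]},{"travel":[-0.213,-0.269,-0.003],"turn":[0,0,-0.191]},{"travel":[-0.273,-0.305,-0.003],"turn":[0,0,-0.229]}]' 1 30; python3 st.py; python3 -m crank '[{"travel":[-0.029,-0.063,0],"turn":[0,0,-0.038]},{"travel":[-0.065,-0.123,0],"turn":[0,0,-0.076]},{"travel":[-0.109,-0.177,0],"turn":[0,0,-0.115]},{"travel":[-0.158,-0.226,0],"turn":[0,0,-0.153]},{"travel":[-0.213,-0.269,0],"turn":[0,0,-0.191]}]' 1 30; python3 st.py
```

```text
time_s: 18.27
tcp_pos: [0.4541, -0.0417, 0.1132]
orientation: [0.253, 0.115, 0.959, 0.047]
wrist_force: [2.7, 5.7, -0.3]
grip_width: 0.294
gripper_force: 31.8
th -0.063 r 0.1454 z 0.0413 phi [-0.002  0.003  0.3  ] Frad -2.9 Ftan 5.3 Fax -1.8 t 18.275
time_s: 18.9
tcp_pos: [0.4858, -0.1195, 0.1287]
orientation: [0.256, -0.174, 0.951, -0.029]
wrist_force: [-3.4, 10.3, 6.3]
grip_width: 0.293
gripper_force: 32.7
th -0.661 r 0.1445 z 0.0412 phi [-0.004  0.003 -0.3  ] Frad -7.1 Ftan 7.8 Fax 6.8 t 18.9
```

```bash
cat >> st.py <<'E'
import sys
sys.exit(abs(F[:2]@tan)>18)
E
python3 -m crank '[{"travel":[0.011,0.034,0],"turn":[0,0,0.019]},{"travel":[0.021,0.066,0],"turn":[0,0,0.038]}]' 1 30 >/dev/null; python3 st.py && python3 -m crank '[{"travel":[0.011,0.034,0],"turn":[0,0,0.019]},{"travel":[0.021,0.066,0],"turn":[0,0,0.038]}]' 1 30 >/dev/null; python3 st.py && python3 -m crank '[{"travel":[0.011,0.034,0],"turn":[0,0,0.019]},{"travel":[0.021,0.066,0],"turn":[0,0,0.038]}]' 1 30 >/dev/null; python3 st.py && python3 -m crank '[{"travel":[0.011,0.034,0],"turn":[0,0,0.019]},{"travel":[0.021,0.066,0],"turn":[0,0,0.038]}]' 1 30 >/dev/null; python3 st.py && python3 -m crank '[{"travel":[0.011,0.034,0],"turn":[0,0,0.019]},{"travel":[0.021,0.066,0],"turn":[0,0,0.038]}]' 1 30 >/dev/null; python3 st.py
```

```text
th -0.555 r 0.1446 z 0.0414 phi [ 0.001  0.001 -0.175] Frad -0.5 Ftan -2.7 Fax -5.8 t 19.15
th -0.555 r 0.1446 z 0.0414 phi [ 0.001  0.001 -0.175] Frad -0.5 Ftan -2.7 Fax -5.8 t 19.15
th -0.555 r 0.1446 z 0.0414 phi [ 0.001  0.001 -0.175] Frad -0.5 Ftan -2.7 Fax -5.8 t 19.15
th -0.555 r 0.1446 z 0.0414 phi [ 0.001  0.001 -0.175] Frad -0.5 Ftan -2.7 Fax -5.8 t 19.15
th -0.555 r 0.1446 z 0.0414 phi [ 0.001  0.001 -0.175] Frad -0.5 Ftan -2.7 Fax -5.8 t 19.15False
False
False
False
False
```

```bash
sed -i 's/^sys.exit.*/sys.exit(int(abs(F[:2]@tan)>18))/' st.py
python3 -m crank '[{"travel":[0.011,0.034,0],"turn":[0,0,0.019]},{"travel":[0.021,0.066,0],"turn":[0,0,0.038]}]' 1 30 >/dev/null; python3 st.py && python3 -m crank '[{"travel":[0.011,0.034,0],"turn":[0,0,0.019]},{"travel":[0.021,0.066,0],"turn":[0,0,0.038]}]' 1 30 >/dev/null && python3 st.py && python3 -m crank '[{"travel":[0.011,0.034,0],"turn":[0,0,0.019]},{"travel":[0.021,0.066,0],"turn":[0,0,0.038]}]' 1 30 >/dev/null && python3 st.py && python3 -m crank '[{"travel":[0.011,0.034,0],"turn":[0,0,0.019]},{"travel":[0.021,0.066,0],"turn":[0,0,0.038]}]' 1 30 >/dev/null && python3 st.py && python3 -m crank '[{"travel":[0.011,0.034,0],"turn":[0,0,0.019]},{"travel":[0.021,0.066,0],"turn":[0,0,0.038]}]' 1 30 >/dev/null && python3 st.py
```

```text
th -0.439 r 0.1448 z 0.0414 phi [ 0.003  0.001 -0.056] Frad 3.5 Ftan -6.0 Fax -7.7 t 19.4
th -0.318 r 0.145 z 0.0414 phi [0.003 0.001 0.064] Frad 5.6 Ftan -5.7 Fax -4.6 t 19.65
th -0.197 r 0.1452 z 0.0413 phi [0.003 0.002 0.183] Frad 7.0 Ftan -7.1 Fax -0.6 t 19.9
th -0.076 r 0.1453 z 0.0413 phi [0.003 0.002 0.303] Frad 8.4 Ftan -7.5 Fax 2.5 t 20.15
th 0.036 r 0.1455 z 0.0412 phi [0.005 0.002 0.421] Frad 12.0 Ftan -17.6 Fax 5.1 t 20.4
```

```bash
python3 -m crank '[{"travel":[0,0,0],"turn":[0,0,0]}]' 1 30 >/dev/null; python3 st.py;python3 -m crank '[{"travel":[0.006,0.017,0],"turn":[0,0,0.0095]},{"travel":[0.011,0.034,0],"turn":[0,0,0.019]}]' 1 30 >/dev/null; python3 st.py; python3 - <<'E'
from h import *
c=vision.camera("wrist")
for n in("lever_pin",):
    for r in vision.tip_of(c,n)[:1]: print(n,round(r["p"],2),np.round(r["position"],1))
for s in(-.5,.3,.5): print(s,proj(c,pinp(A0,.04,s)).round(1))
E
```

```text
th 0.041 r 0.1455 z 0.0412 phi [0.004 0.002 0.42 ] Frad 10.7 Ftan -11.2 Fax 6.1 t 20.525
th 0.094 r 0.1455 z 0.0411 phi [0.006 0.002 0.48 ] Frad 14.4 Ftan -21.7 Fax 9.4 t 20.775
-0.5 [339.8 370.8]
0.3 [375.  354.8]
0.5 [385.4 354.5]
```

```bash
python3 -m crank '[{"travel":[0,0,0],"turn":[0,0,0]}]' 1 30 >/dev/null; python3 st.py;python3 -m crank '[{"travel":[0.006,0.017,0],"turn":[0,0,0.0095]},{"travel":[0.011,0.034,0],"turn":[0,0,0.019]},{"travel":[0.011,0.034,0],"turn":[0,0,0.019]}]' 1 30 ; python3 st.py
```

```text
th 0.096 r 0.1455 z 0.0411 phi [0.005 0.003 0.479] Frad 12.1 Ftan -17.8 Fax 8.3 t 21.0
time_s: 21.38
tcp_pos: [0.4534, -0.0099, 0.1137]
orientation: [0.246, 0.229, 0.939, 0.073]
wrist_force: [-20.7, -21.6, 2.3]
grip_width: 0.297
gripper_force: 35.8
th 0.157 r 0.1456 z 0.0411 phi [0.006 0.003 0.539] Frad 14.5 Ftan -22.8 Fax 12.9 t 21.375
```

```bash
python3 - <<'E'
from h import *
rs=[]
for nm in("side","scene","wrist"):
    c=vision.camera(nm)
    for n in("knob","lever_pin","lever_pivot"):
        for r in vision.tip_of(c,n)[:1]: print(nm,n,round(r["p"],2),np.round(r["position"],1))
    for th in(0,.1,.16,.2): print(th,proj(c,knobp(A0,th)).round(1),proj(c,pinp(A0,th,.5)).round(1),proj(c,pivp(A0,th)).round(1))
print(A0[:3,:3].T@readout.get_obs()["ft_torque"])
E
python3 st.py
```

```text
side knob 0.84 [308.5 221.4]
side lever_pin 0.48 [321.6 201.7]
side lever_pivot 0.85 [325.6 198.4]
0 [315.  227.5] [320.6 205.5] [329.2 199.8]
0.1 [311.2 225.3] [318.9 204.1] [328.  199.1]
0.16 [309.  223.8] [318.  203.1] [327.3 198.7]
0.2 [307.7 222.7] [317.4 202.4] [326.8 198.3]
scene knob 0.74 [314.5 204. ]
scene lever_pin 0.59 [324.9 206.4]
scene lever_pivot 0.53 [318.8 215.4]
0 [307.8 203. ] [319.2 207.5] [319.  215.9]
0.1 [311.8 201.8] [321.5 207. ] [320.4 215.5]
0.16 [314.3 201.2] [322.8 206.7] [321.2 215.2]
0.2 [315.9 200.8] [323.7 206.6] [321.8 215.1]
wrist knob 0.85 [321.4 262.4]
0 [278.4 280.5] [369.5 358.5] [364.9 371.7]
0.1 [303.4 268.7] [382.  355.6] [371.1 369.1]
0.16 [319.3 262.6] [389.6 354.4] [375.  367.8]
0.2 [330.2 258.9] [394.7 353.7] [377.7 367.1]
[-0.77944415  1.51012367 -0.52109042]
th 0.169 r 0.1456 z 0.0411 phi [0.002 0.004 0.541] Frad 8.3 Ftan -7.7 Fax 9.3 t 21.975
```

```bash
sed -i 's/>18/>35/' st.py
python3 -m crank '[{"travel":[0.011,0.034,0],"turn":[0,0,0.019]},{"travel":[0.021,0.066,0],"turn":[0,0,0.038]},{"travel":[0.021,0.066,0],"turn":[0,0,0.038]}]' 1 30 >/dev/null; python3 st.py && python3 -m crank '[{"travel":[0.011,0.034,0],"turn":[0,0,0.019]},{"travel":[0.021,0.066,0],"turn":[0,0,0.038]},{"travel":[0.021,0.066,0],"turn":[0,0,0.038]}]' 1 30 >/dev/null && python3 st.py && python3 -m crank '[{"travel":[0.011,0.034,0],"turn":[0,0,0.019]},{"travel":[0.021,0.066,0],"turn":[0,0,0.038]},{"travel":[0.021,0.066,0],"turn":[0,0,0.038]}]' 1 30 >/dev/null && python3 st.py && python3 -m crank '[{"travel":[0.011,0.034,0],"turn":[0,0,0.019]},{"travel":[0.021,0.066,0],"turn":[0,0,0.038]},{"travel":[0.021,0.066,0],"turn":[0,0,0.038]}]' 1 30 >/dev/null && python3 st.py
```

```text
th 0.293 r 0.1458 z 0.0411 phi [0.001 0.004 0.66 ] Frad 6.1 Ftan -3.8 Fax 7.9 t 22.35
th 0.407 r 0.1459 z 0.0411 phi [0.003 0.004 0.778] Frad 7.2 Ftan -10.9 Fax 10.8 t 22.725
th 0.521 r 0.1459 z 0.041 phi [0.004 0.005 0.897] Frad 4.9 Ftan -17.5 Fax 14.9 t 23.1
th 0.649 r 0.1458 z 0.0411 phi [0.002 0.005 1.018] Frad 3.6 Ftan -4.6 Fax 6.5 t 23.475
```

```bash
python3 -m crank '[{"travel":[-0.029,-0.063,0],"turn":[0,0,-0.038]},{"travel":[-0.065,-0.123,0],"turn":[0,0,-0.076]},{"travel":[-0.109,-0.177,0],"turn":[0,0,-0.115]},{"travel":[-0.158,-0.226,0],"turn":[0,0,-0.153]},{"travel":[-0.213,-0.269,0],"turn":[0,0,-0.191]},{"travel":[-0.273,-0.305,0],"turn":[0,0,-0.229]}]' 1 30 >/dev/null; python3 st.py; python3 -m crank '[{"travel":[-0.029,-0.063,0],"turn":[0,0,-0.038]},{"travel":[-0.065,-0.123,0],"turn":[0,0,-0.076]},{"travel":[-0.109,-0.177,0],"turn":[0,0,-0.115]},{"travel":[-0.158,-0.226,0],"turn":[0,0,-0.153]},{"travel":[-0.213,-0.269,0],"turn":[0,0,-0.191]},{"travel":[-0.213,-0.269,0],"turn":[0,0,-0.191]}]' 1 30 >/dev/null; python3 st.py
python3 -m crank '[{"travel":[0.011,0.034,0],"turn":[0,0,0.019]},{"travel":[0.021,0.066,0],"turn":[0,0,0.038]},{"travel":[0.021,0.066,0],"turn":[0,0,0.038]}]' 1 30 >/dev/null; python3 st.py && python3 -m crank '[{"travel":[0.011,0.034,0],"turn":[0,0,0.019]},{"travel":[0.021,0.066,0],"turn":[0,0,0.038]},{"travel":[0.021,0.066,0],"turn":[0,0,0.038]}]' 1 30 >/dev/null && python3 st.py && python3 -m crank '[{"travel":[0.011,0.034,0],"turn":[0,0,0.019]},{"travel":[0.021,0.066,0],"turn":[0,0,0.038]},{"travel":[0.021,0.066,0],"turn":[0,0,0.038]}]' 1 30 >/dev/null && python3 st.py && python3 -m crank '[{"travel":[0.011,0.034,0],"turn":[0,0,0.019]},{"travel":[0.021,0.066,0],"turn":[0,0,0.038]},{"travel":[0.021,0.066,0],"turn":[0,0,0.038]}]' 1 30 >/dev/null && python3 st.py
```

```text
th -0.067 r 0.1455 z 0.0411 phi [-0.002  0.005  0.294] Frad 4.2 Ftan 3.5 Fax 5.4 t 24.225
th -0.686 r 0.1443 z 0.0413 phi [ 0.002  0.002 -0.302] Frad 4.9 Ftan -1.0 Fax -2.2 t 24.975
th -0.551 r 0.1445 z 0.0413 phi [ 0.     0.003 -0.18 ] Frad 8.3 Ftan 0.8 Fax 3.3 t 25.35
th -0.439 r 0.1447 z 0.0413 phi [ 0.003  0.002 -0.061] Frad 11.6 Ftan -4.6 Fax -0.9 t 25.725
th -0.332 r 0.1448 z 0.0414 phi [0.007 0.001 0.058] Frad 14.7 Ftan -12.4 Fax -8.6 t 26.1
th -0.221 r 0.1448 z 0.0413 phi [0.01  0.    0.178] Frad 19.1 Ftan -21.2 Fax -10.3 t 26.475
```

```bash
python3 -m crank '[{"travel":[0,0,0],"turn":[0,0,0]},{"travel":[0,0,0],"turn":[0,0,0]},{"travel":[0,0,0],"turn":[0,0,0]}]' 1 30 >/dev/null; python3 st.py; python3 -m crank '[{"travel":[0.011,0.034,0],"turn":[0,0,0.019]},{"travel":[0.011,0.034,0],"turn":[0,0,0.019]},{"travel":[0.011,0.034,0],"turn":[0,0,0.019]}]' 1 30 >/dev/null; python3 st.py && python3 -m crank '[{"travel":[0.011,0.034,0],"turn":[0,0,0.019]},{"travel":[0.011,0.034,0],"turn":[0,0,0.019]},{"travel":[0.011,0.034,0],"turn":[0,0,0.019]}]' 1 30 >/dev/null && python3 st.py;  python3 - <<'E'
from h import *
for nm in("side","scene","wrist"):
    c=vision.camera(nm)
    for n in("knob","lever_pin"):
        for r in vision.tip_of(c,n)[:1]: print(nm,n,round(r["p"],2),np.round(r["position"],1))
    for th in(-.3,-.2,-.1): print(th,proj(c,knobp(A0,th)).round(1),[proj(c,pinp(A0,th,s)).round(1).tolist() for s in (0,.5)])
E
```

```text
th -0.203 r 0.1448 z 0.0413 phi [0.004 0.002 0.178] Frad 12.3 Ftan -7.2 Fax 2.8 t 26.85
th -0.134 r 0.1448 z 0.0413 phi [0.002 0.003 0.237] Frad 10.8 Ftan -4.8 Fax 5.1 t 27.225
th -0.068 r 0.1448 z 0.0412 phi [0.001 0.004 0.297] Frad 11.4 Ftan -5.9 Fax 8.5 t 27.6
side knob 0.78 [316. 227.]
side lever_pin 0.4 [323.8 205.2]
-0.3 [327.4 231.7] [[330.6, 210.7], [326.5, 208.8]]
-0.2 [323.1 230.7] [[328.3, 210.2], [324.4, 207.9]]
-0.1 [319.  229.3] [[326.2, 209.4], [322.5, 206.8]]
scene knob 0.6 [304.6 204.1]
scene lever_pin 0.56 [319.5 209.1]
-0.3 [296.5 207. ] [[308.6, 210.8], [312.8, 209.4]]
-0.2 [300.1 205.6] [[310.6, 210.0], [314.9, 208.8]]
-0.1 [303.9 204.3] [[312.6, 209.3], [317.0, 208.1]]
wrist knob 0.88 [321.2 259.3]
-0.3 [263.4 287.4] [[336.8, 366.9], [361.0, 360.1]]
-0.2 [287.1 274.5] [[348.0, 361.5], [373.1, 356.6]]
-0.1 [312.9 263.6] [[360.0, 357.1], [385.7, 354.1]]
```

```bash
python3 -m crank '[{"travel":[0.011,0.034,0],"turn":[0,0,0.019]},{"travel":[0.021,0.066,0],"turn":[0,0,0.038]},{"travel":[0.021,0.066,0],"turn":[0,0,0.038]},{"travel":[0.021,0.066,0],"turn":[0,0,0.038]}]' 1 30 >/dev/null; python3 st.py && python3 -m crank '[{"travel":[0.011,0.034,0],"turn":[0,0,0.019]},{"travel":[0.021,0.066,0],"turn":[0,0,0.038]},{"travel":[0.021,0.066,0],"turn":[0,0,0.038]},{"travel":[0.021,0.066,0],"turn":[0,0,0.038]}]' 1 30 >/dev/null && python3 st.py && python3 -m crank '[{"travel":[0.011,0.034,0],"turn":[0,0,0.019]},{"travel":[0.021,0.066,0],"turn":[0,0,0.038]},{"travel":[0.021,0.066,0],"turn":[0,0,0.038]},{"travel":[0.021,0.066,0],"turn":[0,0,0.038]}]' 1 30 >/dev/null && python3 st.py && python3 -m crank '[{"travel":[0.011,0.034,0],"turn":[0,0,0.019]},{"travel":[0.021,0.066,0],"turn":[0,0,0.038]},{"travel":[0.021,0.066,0],"turn":[0,0,0.038]},{"travel":[0.021,0.066,0],"turn":[0,0,0.038]}]' 1 30 >/dev/null && python3 st.py
```

```text
th 0.044 r 0.145 z 0.0412 phi [0.003 0.003 0.415] Frad 12.6 Ftan -12.1 Fax 8.0 t 28.55
th 0.159 r 0.1451 z 0.0412 phi [0.005 0.003 0.534] Frad 11.9 Ftan -18.6 Fax 11.0 t 29.05
th 0.293 r 0.1452 z 0.0412 phi [0.    0.004 0.656] Frad 5.3 Ftan -2.4 Fax 5.7 t 29.55
th 0.407 r 0.1454 z 0.0412 phi [0.002 0.004 0.775] Frad 5.9 Ftan -10.2 Fax 7.7 t 30.05
```

The force pattern explains what happened. The drive was steady at about 7 N until θ≈0 in the third swing. Since then it has been a sawtooth up to about 22 N, repeating every tooth (0.39 rad), which means the screw is hard on its stop and the pawl is jumping. I'll let go, retreat and check the lever.

```bash
python3 -m crank '[{"travel":[0,0,0],"turn":[0,0,0]},{"travel":[0,0,0],"turn":[0,0,0]},{"travel":[0,0,0],"turn":[0,0,0]},{"travel":[0,0,0],"turn":[0,0,0]},{"travel":[0,0,-0.1],"turn":[0,0,0]},{"travel":[0,0,-0.25],"turn":[0,0,0]},{"travel":[0,0,-0.4],"turn":[0,0,0]},{"travel":[0,0,-0.4],"turn":[0,0,0]}]' 0; python3 - <<'E'
from h import *
print(inA(), readout.get_obs()["q"].round(2))
go(ap(A0,[-.10,-.08,.13]),toolR(A0,0))
E
```

```text
time_s: 31.05
tcp_pos: [0.4139, 0.0214, 0.211]
orientation: [0.241, 0.335, 0.905, 0.104]
wrist_force: [0.0, -0.1, 0.7]
grip_width: 0.998
gripper_force: 0.0
[-0.1276  0.0563  0.1441] [-0.41 -0.58  2.41  0.31  0.85 -1.42]
travel [-0.458 -0.315  0.059] turn [-0.     0.003 -0.245] F [ 0.  -0.1  0.7] t 31.05
```

```bash
python3 -m crank '[{"travel":[-0.1,-0.08,0],"turn":[0,0,-0.05]},{"travel":[-0.2,-0.15,0],"turn":[0,0,-0.1]},{"travel":[-0.3,-0.2,0.02],"turn":[0,0,-0.15]},{"travel":[-0.38,-0.26,0.04],"turn":[0,0,-0.2]},{"travel":[-0.458,-0.315,0.059],"turn":[0,0.003,-0.245]},{"travel":[-0.458,-0.315,0.059],"turn":[0,0.003,-0.245]},{"travel":[-0.458,-0.315,0.059],"turn":[0,0.003,-0.245]}]' 1; python3 - <<'E'
from h import *
c=vision.camera("wrist"); cv2.imwrite("pics/w6.png",c["image"])
for t in("axis","knob","lever_pin","lever_pivot"):
    for r in vision.tip_of(c,t)[:1]: print(t,round(r["p"],2),np.round(r["position"],1))
for th in(.38,.42): print(th,proj(c,knobp(A0,th)).round(1),proj(c,pivp(A0,th)).round(1),[(s,proj(c,pinp(A0,th,s)).round(1).tolist()) for s in(-.5,0,.3,.4,.5)])
s=vision.camera("scene")["image"][195:275,285:380]
cv2.imwrite("pics/f.png",cv2.hconcat([cv2.resize(c["image"][100:350,300:560],(416,400),interpolation=2),cv2.resize(s,(384,400),interpolation=2)[:, :]]))
E
```

```text
time_s: 31.92
tcp_pos: [0.4514, -0.1112, 0.207]
orientation: [0.254, -0.028, 0.967, 0.011]
wrist_force: [0.3, -0.4, -0.2]
grip_width: 0.0
gripper_force: 0.0
axis 0.82 [402.5 293. ]
knob 0.68 [484.7 160.5]
lever_pin 0.64 [458.8 246.7]
lever_pivot 0.86 [421.7 258.7]
0.38 [495.8 167.2] [424.7 261.3] [(-0.5, [431.5, 240.1]), (0, [448.9, 242.1]), (0.3, [457.5, 247.0]), (0.4, [459.8, 249.2]), (0.5, [461.9, 251.6])]
0.42 [502.4 170.2] [426.5 261.9] [(-0.5, [434.9, 240.8]), (0, [452.1, 243.4]), (0.3, [460.4, 248.6]), (0.4, [462.6, 250.9]), (0.5, [464.5, 253.3])]
```

View pics/f.png

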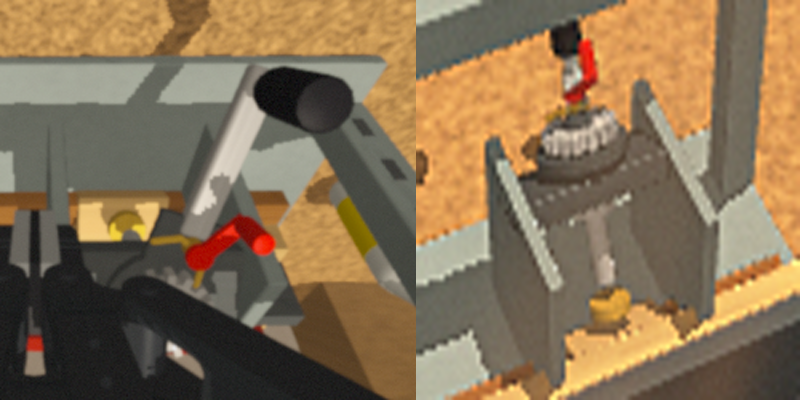

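The red lever now lies to the handle's left: pivot (422,259), pin (459,247), about +0.4 to +0.5. The brass pad sits on the block in the scene crop. I'll check its travel numerically against the first picture.

```bash
python3 - <<'E'
from h import *
a=cv2.imread("pics/scene0.png"); b=vision.camera("scene")["image"]
# brass region near crop (610,308)-> px
cx,cy=285+(610-416)*95/384,195+308*80/400; print(cx,cy)
x0,y0=int(cx)-7,int(cy)-12
for im in(a,b):
    w=cv2.cvtColor(im[y0:y0+20,x0:x0+14],cv2.COLOR_BGR2HSV).astype(int)
    m=(w[...,0]>14)&(w[...,0]<28)&(w[...,1]>165)
    ys,xs=np.nonzero(m); print(m.sum(),xs.mean()+x0,ys.mean()+y0,ys.min()+y0,ys.max()+y0)
J=jT(.5996,-.0237,.0611); c=vision.camera("scene")
ax=A0[:3,2]; 
for d in(-.07,-.0796,-.1): print(d,proj(c,A0[:3,3]+d*ax).round(2))
u=np.float32(cv2.cvtColor(a,6)[y0+1:y0+17,x0-1:x0+15]);v=np.float32(cv2.cvtColor(b,6)[y0+1:y0+17,x0-1:x0+15]); print(cv2.phaseCorrelate(u,v))
E
```

```text
332.9947916666667 256.6
37 332.5405405405405 253.32432432432432 250 256
41 332.9268292682927 255.73170731707316 253 258
-0.07 [329.46 243.66]
-0.0796 [330.08 246.47]
-0.1 [331.4 252.4]
((-0.02374760929892794, 1.1029856519817045), 0.46518971025943756)
```

```bash
python3 -c "
from plant import arm
print(arm.finish_job())"
```

```text
the job is handed in; nothing more can be done
None
```

I flipped the red lever over to the left, drove the clamp tight, let go and handed the job in with the arm clear; no verdict came back. The handle force jumped once per tooth, up to about 22 N, which fits a screw stopped dead, and the brass pad came down about 8 mm onto the block. Along the way the gripper slipped off the knob once, when the last joint reached the end of its range, and I regripped. The lever ended at roughly +0.4 of its +0.5.

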